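# Zero a bench mill's adjusting ring and set it three clicks open

## Robot

A 6-joint arm with a two-finger parallel gripper is mounted at the origin on a cart in front of the work surface, level with it; the furniture and walls round the work are solid. World frame = base frame: x ahead of the robot, y to its left, z up, the work surface at z = 0. Lengths are in mm, angles in rad, forces in N, time in s.
With the tool pointing down it reaches from about 275 to 750 mm from the base axis. Payload 10.2 kg.
Tool frame: the origin (TCP) lies between the finger pads, 19 mm behind the fingertips; this is the grasp point; z points along the fingers, y is the line along which they close (so a half turn about z gives the same grasp; the last joint's range is limited). The gripper opens to 85 mm and grips with 20 to 120 N. Pads are 22 mm wide; open, the fingers measure 114 mm over their backs; the gripper's body (76 mm by 85 mm) begins 54 mm behind the grasp point. The pads swing forward as they close: fully open they stand 13 mm farther back than shut.
Start: joints at [0.986, 0.313, 1.498, -0, 1.331, -0.223], TCP at [185.841, 491.014, 249.994] pointing down, gripper open.
Joint ranges: [-2.94, 2.94], [-0.97, 2.17], [0.19, 2.56], [-1.23, 4.37], [0.02, 3.11], [-2.88, 2.88]. Speed limits (rad/s): [2.39, 2.39, 3.01, 3.14, 3.14, 3.14].

## Interface

Orientations are given as a unit quaternion [w, x, y, z].
In Python, from rig import * gives the robot as it stands. The module is installed in compiled form; this text tells all that it offers.
- The arm moves only by the shell command python3 -m crank 'ROWS' [FORCE]. ROWS is JSON, a list that holds one entry, the list of rows, each a list of 7 numbers: the shift along the tool's x, y, z in units of 25 mm (1.0 is 25 mm), then the turn, a rotation vector about the tool's x, y, z in units of 8 degrees (1.0 is 8 degrees), then the finger opening in mm, from 0 to 85.4. A call has exactly 8 rows; each row shifts and turns the commanded pose from where the row before left it, along the tool's axes as they then stand; what a row does not reach is not made up. A row lasts 1/10 s, in which the tool goes at most 50 mm and 8.59 degrees, less where a joint would pass 70% of its speed; a pose out of reach is approached as far as the arm can. A call is refused whole if a number of a shift passes 1 or a number of a turn 1, either way. A call with a gripper value outside its range is refused whole. The fingers move at their own pace and stop on an object; FORCE is the grip in N (left out, the last holds). Time passes only in rows, so rows that do not move let the fingers close, or fill a call up. It gives the time, the measured TCP pose, the force, the opening and the grip force at its end, in the units of the state.
- sense(): the state, without advancing time (a new reading comes with each control period).
- capture(name): name is "side" or "top"; returns the picture (420x560x3 uint8, blue, green, red); there is no depth.
- camera_model(name): a dict with "fx", "fy", "cx", "cy" (pixels), "k1" (the pictures are not rectified: a ray, as slopes to the right and down, at radius r is drawn at 1 + k1 r^2 times it, then the intrinsics apply), "world_from_camera" (4x4, takes a point from camera to world coordinates). Camera axes: x right, y up, looking along -z (the intrinsics and any distortion apply to the point x, -y, -z); pixel columns grow to the right and rows downward; lengths in mm; the calibration is good to about 2 mm. A picture is of the moment at which its call begins. camera_model takes no time and is no camera call.
- finish_job(): hands the job in; it is judged then, once.
The state is a dict: "time_s": time; "joints": joint angles; "dq": joint speeds; "tau": joint torques, N m; "eef_pos": TCP position; "ee_rot": TCP orientation; "force": force on the tool from outside, world axes, zero at the start; "wrist_torque": the same for the moment, N m; "grip_width": opening from 0.0 (shut) to 1.0 (fully open); "grip_force": force on a finger pad.
Only numpy, scipy, OpenCV 4.12 (cv2) and the standard library are available. Lean on these libraries where they do the work, as an engineer would, in place of code of your own. Each camera call takes 0.05 s, during which the arm holds its last target. There are 200 camera calls.

## Task

Set the grind on the white bench mill: turn its black adjusting ring clockwise until you feel the burrs just touch, without forcing it, then back it off exactly three clicks. Then let go of the ring and push the red lock pin fully down; leave the glassware round the mill standing where it is.

Things in the scene. Friction and masses are not known exactly. Their poses are not given: they have to be found in the camera images.
- mill: white bench mill, 168 x 108 mm, top at z = 75 mm, black 176 x 116 mm foot; fixed. Origin: centre of its underside; x points away from its blue drawer, z up. Ring axis (vertical) at x = +30 mm, y = 0; lock pin at x = -60 mm, y = 0. A dark collar below the ring (84 mm across, top at 80 mm) has a white mark every 20 degrees. Glassware stands beside it, from 100 mm off its centre
- adjust_ring: black ribbed ring, 60 mm across, grip 102 to 132 mm above the worktop; pinch across any diameter. A 30 mm aluminium cap rises to 144 mm. Origin on its axis at its underside, z up, x to its orange line. Clockwise from above closes the burrs. A detent every 20 degrees; the burrs first touch in one of them, at a hidden angle that differs each time; the ring starts 4 to 7 clicks open
- ring_grip (a point): point on the ring's axis at mid grip, 117 mm above the worktop: TCP here to pinch; turns with the ring. Passing a click takes up to 0.25 N m. Past the touch the ring yields as a spring, 3.3 N m per rad, so 0.5 N m tells that the burrs touch; let go, it springs back to the touching detent. Over about 1.2 N m (0.4 rad past the touch) is forcing, and damages the burrs
- burr_gap (a joint): gap between the burrs inside the mill, m: 0 when they just touch, +0.00002 (0.02 mm) a click open, negative when they are pressed together. The sensor's noise is some 0.5 mm, far too coarse to tell clicks
- lock_pin (a joint): travel of the lock pin, m: 0 up, 0.008 fully down. It slides stiffly (about 4 N, and more the faster it is pushed) and stays where it is left. It does not hold the ring
- lock_pin_top (a point): centre of the top of the red lock pin's head, 20 mm across, 102 mm above the worktop when up, 94 mm when fully down, on the mill's front end 90 mm from the ring's axis
- beaker: empty clear glass beaker, 45 mm across, 58 mm high, loose, beside the mill. Origin at the centre of its underside
- red_vial: glass vial with a red cap, 27 mm across, 61 mm high, loose, beside the mill. Origin at the centre of its underside
- quartz_jar: white jar with a blue cap, 48 mm across, 62 mm high, loose, beside the mill. Origin at the centre of its underside

How it is judged (in metres and radians):
On the way, in this order (a step that is already met when the one before it is completed fails the run):
1. the burrs touch (value of joint burr_gap below 5e-06 m), for 0.1 s.
2. the ring is backed off three clicks from the touch, with the lock pin still up (value of joint burr_gap between 5.2e-05 and 6.8e-05 m and value of joint lock_pin below 0.002 m), for 0.3 s.
At the end, for the whole second after the job is handed in: the ring rests three clicks open from the touch (within 0.4 click) and the lock pin is down by at least 6.5 of its 8 mm (value of joint burr_gap between 5.2e-05 and 6.8e-05 m and value of joint lock_pin above 0.0065 m).
It fails at once if the burrs are forced together (ring pressed more than 1.1 clicks, 22 degrees, past the touch) (value of joint burr_gap below -2.2e-05 m).
It fails at once if the beaker is pushed over 20 mm away or tipped (distance of beaker from where it was at the start of the episode above 0.02 m or angle between beaker's own z axis and vertical above 0.35 rad).
It fails at once if the red-capped vial is pushed over 20 mm away or tipped (distance of red_vial from where it was at the start of the episode above 0.02 m or angle between red_vial's own z axis and vertical above 0.35 rad).
It fails at once if the blue-capped jar is pushed over 20 mm away or tipped (distance of quartz_jar from where it was at the start of the episode above 0.02 m or angle between quartz_jar's own z axis and vertical above 0.35 rad).
It also fails if it takes over 72 s, if anything falls off the work surface, if the arm or the gripper's body presses on something with over 40 N, if the wrist force passes 120 N, or if a joint passes its speed limit or range.

## Working session

There is one attempt and no reset: what is moved stays moved. The work goes in short steps, Python scripts to look and compute and a shell command to move; the robot and the scene stay as the last step left them, time stands still between calls to the robot, and variables do not carry over. Pictures are saved under pics/ and viewed, at most 10 in all, crops included, and the job is handed in when it is done.

```bash
mkdir -p pics; python3 - <<'E'
from rig import *
import cv2
s=sense();print(s)
for n in("top","side"):
    cv2.imwrite(f"pics/{n}0.png",capture(n)); m=camera_model(n); print(n,m)
E
```

```text
{'time_s': 0.0, 'joints': array([ 9.85637741e-01,  3.13458842e-01,  1.49843543e+00, -1.25180881e-05,
        1.33099854e+00, -2.23377054e-01]), 'dq': array([-0.00052719,  0.00120702, -0.00035169,  0.0036086 ,  0.00117299,
       -0.00013003]), 'tau': array([ 2.78772004e-04, -4.12274015e+01, -2.59736431e+01, -1.97020167e-04,
        4.20753640e-03,  2.02425178e-05]), 'eef_pos': array([185.69011649, 490.81558827, 249.43115721]), 'ee_rot': array([-2.50117422e-04,  1.79904372e-01,  9.83683889e-01, -6.00069084e-04]), 'force': array([-0.67133015, -0.19994491,  0.65373441]), 'wrist_torque': array([0.01539124, 0.00494144, 0.06655158]), 'grip_force': 0.0, 'grip_width': 1.0024547054596273}
top {'fx': 396.0719531089876, 'fy': 396.0719531089876, 'cx': 277.1047219242259, 'cy': 212.58359041256253, 'k1': -0.090446841733334, 'world_from_camera': array([[-1.20768634e-02,  9.95256217e-01, -9.65360679e-02,
         4.33272864e+02],
       [-9.99357534e-01, -1.52716083e-02, -3.24237224e-02,
         1.06516642e+02],
       [-3.37441723e-02,  9.60824699e-02,  9.94801231e-01,
         9.40070430e+02],
       [ 0.00000000e+00,  0.00000000e+00,  0.00000000e+00,
         1.00000000e+00]])}
side {'fx': 415.985156906014, 'fy': 415.985156906014, 'cx': 290.19338772491153, 'cy': 204.81768578111365, 'k1': -0.05470940751471516, 'world_from_camera': array([[ 9.26859489e-01,  2.40329355e-01, -2.88397796e-01,
         2.74971316e+02],
       [-3.75408194e-01,  5.92499163e-01, -7.12750608e-01,
        -4.83708272e+02],
       [-4.19441559e-04,  7.68886560e-01,  6.39385081e-01,
         6.16254770e+02],
       [ 0.00000000e+00,  0.00000000e+00,  0.00000000e+00,
         1.00000000e+00]])}
```

View pics/top0.png

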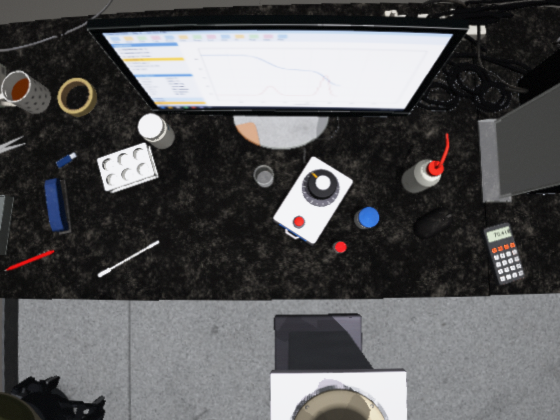

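View pics/side0.png

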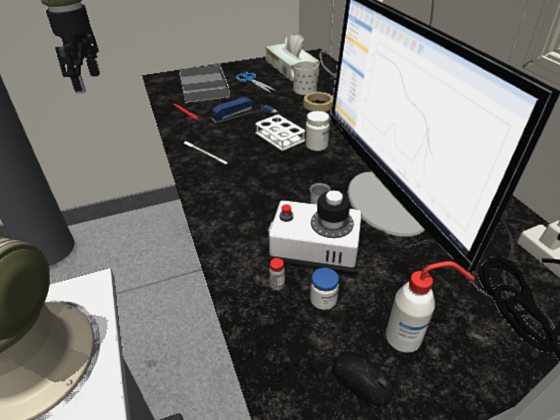

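The top view shows the mill with its ring cap at about (322,184) and the pin at about (299,222). The beaker is at (263,177), the vial at (340,247) and the jar at (367,217). I'll enlarge the crops next.

```bash
cat > h.py <<'E'
import numpy as np, cv2
from rig import *
def ray(n,u,v):
    m=camera_model(n);xd=(u-m["cx"])/m["fx"];yd=(v-m["cy"])/m["fy"];x,y=xd,yd
    for _ in range(20):
        k=1+m["k1"]*(x*x+y*y);x,y=xd/k,yd/k
    T=m["world_from_camera"];return T[:3,3],T[:3,:3]@np.array([x,-y,-1])
def at(n,u,v,z):
    o,d=ray(n,u,v);return (o+d*(z-o[2])/d[2])[:2]
def tri(a,b):
    (o1,d1),(o2,d2)=ray("top",*a),ray("side",*b)
    t=np.linalg.lstsq(np.c_[d1,-d2],o2-o1,rcond=None)[0]
    p,q=o1+t[0]*d1,o2+t[1]*d2;return (p+q)/2,np.linalg.norm(p-q)
E
python3 - <<'E'
from h import *
a=cv2.imread("pics/top0.png")[150:260,245:385];b=cv2.imread("pics/side0.png")[175:275,260:370]
a=cv2.resize(a,None,fx=4,fy=4,interpolation=2);b=cv2.resize(b,None,fx=5,fy=5,interpolation=2)
cv2.imwrite("pics/ct.png",a);cv2.imwrite("pics/cs.png",b)
E
```

```text
(no output)
```

View pics/ct.png

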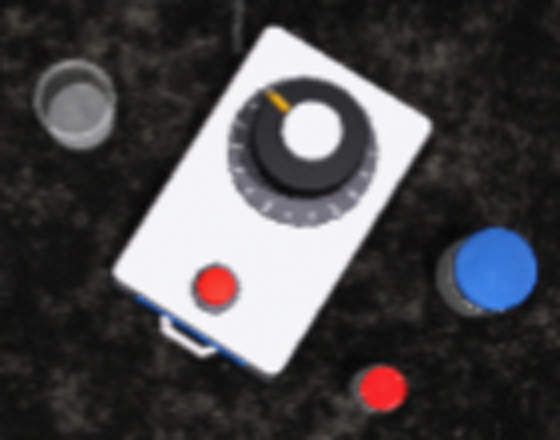

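View pics/cs.png

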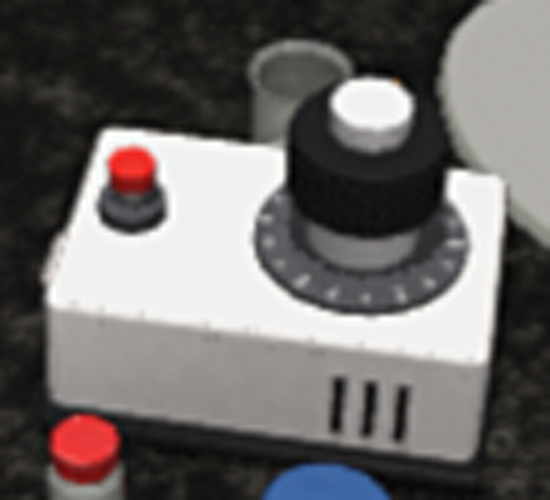

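The crops give the cap centre at top (313,129) and side (372,103), and the pin at top (216,286) and side (133,160). The orange line is near (278,100), the vial is at (383,388), the jar at (496,268) and the beaker at (76,97). I'll localise from these.

```bash
python3 - <<'E'
from h import *
t=lambda u,v:((u+.5)/4-.5+245,(v+.5)/4-.5+150)
s=lambda u,v:((u+.5)/5-.5+260,(v+.5)/5-.5+175)
for n,p,q,z in(("cap",(313,129),(372,103),144),("pin",(216,286),(133,160),102)):
    print(n,at("top",*t(*p),z),at("side",*s(*q),z),tri(t(*p),s(*q)))
R=at("top",*t(313,129),144);P=at("top",*t(216,286),102)
print("axis deg",np.degrees(np.arctan2(*(R-P)[::-1])),np.linalg.norm(R-P))
c=[at("top",*t(*p),75) for p in((275,27),(432,124),(272,376),(115,272))];print(c,np.mean(c,0))
print("ax from edges",[np.degrees(np.arctan2(*(c[i]-c[j])[::-1])) for i,j in((0,3),(1,2))])
o=at("top",*t(278,100),132)-R;print("orange",np.degrees(np.arctan2(*o[::-1])))
for n,p,z in(("beaker",(76,97),58),("vial",(383,388),61),("jar",(496,268),62)):print(n,at("top",*t(*p),z))
for p in((-60,0),(0,0),):pass
print("monitor base/edge",[ (at("top",u,v,100)) for u,v in((160,112),(320,110),(410,110))])
E
```

```text
cap [571.75885662  38.6930749 ] [572.48570017  38.12257218] (array([572.22166336,  38.50877609, 143.70618413]), np.float64(0.8668634621148957))
pin [495.71439688  88.42195597] [497.79716955  87.47152987] (array([496.82156821,  88.07194624, 101.67901743]), np.float64(2.2657706554872195))
axis deg -33.18247190155536 90.86100082370031
[array([641.6118918 ,  52.45939593]), array([585.51951441, -32.90045908]), array([448.20144939,  58.23080713]), array([506.23593304, 143.03151161])] [545.39219716  55.2053139 ]
ax from edges [np.float64(-33.784159670002474), np.float64(-33.570279173355075)]
orange 43.480560267917134
beaker [607.40984785 164.74565991]
vial [440.94735383  -3.64577176]
jar [506.35039773 -68.00430046]
monitor base/edge [array([745.28553895, 393.73822314]), array([739.53059714,  36.97407482]), array([ 736.92585766, -161.21682097])]
```

```bash
python3 -m crank '[[[-1,-0.55,0,0,0,0,85],[-1,-0.55,0,0,0,0,85],[-1,-0.55,0,0,0,0,85],[-1,-0.55,0,0,0,0,85],[-1,-0.55,0,0,0,0,85],[-1,-0.55,0,0,0,0,85],[-1,-0.55,0,0,0,0,85],[-1,-0.55,0,0,0,0,85]]]' 80
python3 -m crank '[[[-1,-0.55,0,0,0,0,85],[-1,-0.55,0,0,0,0,85],[-1,-0.55,0,0,0,0,85],[-1,-0.55,0,0,0,0,85],[-1,-0.55,0,0,0,0,85],[-1,-0.55,0,0,0,0,85],[-1,-0.55,0,0,0,0,85],[-1,-0.55,0,0,0,0,85]]]'
cat > g.py <<'E'
from h import *
from scipy.spatial.transform import Rotation as Ro
import sys
def st(tgt=None):
    s=sense();w,x,y,z=s["ee_rot"];M=Ro.from_quat([x,y,z,w]).as_matrix()
    print("t %.2f"%s["time_s"],"p",s["eef_pos"].round(1),"yaw_y %.2f"%np.degrees(np.arctan2(M[1,1],M[0,1])),"tz",M[:,2].round(3),"j6 %.2f"%s["joints"][5],"F",s["force"].round(1),"M",s["wrist_torque"].round(3),"grip",round(s["grip_width"]*85.4,1),round(s["grip_force"],1))
    if tgt is not None: print("units",(M.T@(np.array(tgt)-s["eef_pos"])/25).round(3))
if __name__=="__main__": st([float(v) for v in sys.argv[1:]] or None)
E
python3 g.py 571.5 38.5 250
```

```text
time_s: 0.9
eef_pos: [334.5, 316.3, 249.8]
ee_rot: [-0.0, 0.18, 0.984, -0.0]
force: [0.5, 0.6, -0.2]
grip_width: 0.995
grip_force: 0.0
time_s: 1.7
eef_pos: [482.6, 142.7, 249.7]
ee_rot: [-0.0, 0.18, 0.984, -0.0]
force: [0.0, 1.0, -0.7]
grip_width: 0.998
grip_force: 0.0
t 1.70 p [482.6 142.7 249.7] yaw_y 69.26 tz [-0.001  0.    -1.   ] j6 -1.15 F [ 0.   1.  -0.7] M [-0.026 -0.005 -0.034] grip 85.2 0.0
units [-4.802 -2.638 -0.014]
```

```bash
python3 -m crank '[[[-0.6,-0.33,0,0,0,0,85],[-0.6,-0.33,0,0,0,0,85],[-0.6,-0.33,0,0,0,0,85],[-0.6,-0.33,0,0,0,0,85],[-0.6,-0.33,0,0,0,0,85],[-0.6,-0.33,0,0,0,0,85],[-0.6,-0.33,0,0,0,0,85],[-0.6,-0.33,0,0,0,0,85]]]' >/dev/null
python3 -m crank '[[[0,0,0.5,0,0,-1,85],[0,0,0.5,0,0,-1,85],[0,0,0.5,0,0,-1,85],[0,0,0.5,0,0,0,85],[0,0,0.4,0,0,0,85],[0,0,0.2,0,0,0,85],[0,0,0,0,0,0,85],[0,0,0,0,0,0,85]]]' >/dev/null
python3 g.py 571.5 38.5 117
python3 - <<'E'
from h import *
a=capture("top")[145:245,255:385];b=capture("side")[130:260,270:400]
a=cv2.resize(a,(520,400),interpolation=2);b=cv2.resize(b,(280*400//280,400),interpolation=2)
cv2.imwrite("pics/above.png",b)
E
```

```text
t 3.30 p [571.2  39.4 185.4] yaw_y 93.22 tz [ 0.001 -0.    -1.   ] j6 -1.76 F [-1.3 -0.1  0.5] M [0.011 0.005 0.029] grip 85.0 0.0
units [-0.008 -0.037  2.737]
```

View pics/above.png

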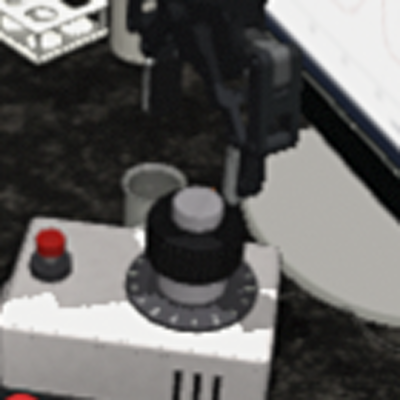

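The side crop shows the fingers straddling above the ring cap, which is at about (198,205), and the beaker is clear of the gripper. I'll descend and close.

```bash
python3 -m crank '[[[0,-0.03,0.5,0,0,0,85],[0,0,0.5,0,0,0,85],[0,0,0.5,0,0,0,85],[0,0,0.5,0,0,0,85],[0,0,0.4,0,0,0,85],[0,0,0.2,0,0,0,85],[0,0,0.13,0,0,0,85],[0,0,0,0,0,0,85]]]' >/dev/null; python3 g.py 571.5 38.5 117
python3 -m crank '[[[0,0,0,0,0,0,70],[0,0,0,0,0,0,65],[0,0,0,0,0,0,60],[0,0,0,0,0,0,50],[0,0,0,0,0,0,50],[0,0,0,0,0,0,50],[0,0,0,0,0,0,50],[0,0,0,0,0,0,50]]]' 80 >/dev/null; python3 g.py 571.5 38.5 117
```

```text
t 4.20 p [571.   38.7 116.6] yaw_y 93.27 tz [-0.  0. -1.] j6 -1.76 F [ 0.7  0.4 -0.2] M [ 0.045  0.04  -0.012] grip 84.7 0.0
units [-0.02  -0.01  -0.017]
t 5.00 p [571.2  39.  117.7] yaw_y 93.28 tz [ 0.001  0.    -1.   ] j6 -1.76 F [-2.   1.4  5.8] M [0.285 0.377 0.016] grip 58.0 84.5
units [-0.011 -0.02   0.028]
```

```bash
python3 -m crank '[[[0,0,0,0,0,0.5,50],[0,0,0,0,0,0.5,50],[0,0,0,0,0,0.5,50],[0,0,0,0,0,0.5,50],[0,0,0,0,0,0.5,50],[0,0,0,0,0,0,50],[0,0,0,0,0,0,50],[0,0,0,0,0,0,50]]]' >/dev/null; python3 g.py
python3 -m crank '[[[0,0,0,0,0,0.8,50],[0,0,0,0,0,0.8,50],[0,0,0,0,0,0.8,50],[0,0,0,0,0,0.8,50],[0,0,0,0,0,0.8,50],[0,0,0,0,0,0.8,50],[0,0,0,0,0,0.2,50],[0,0,0,0,0,0,50]]]' >/dev/null; python3 g.py
python3 - <<'E'
from h import *
a=cv2.resize(capture("top")[145:245,255:385],(520,400),interpolation=2);b=cv2.resize(capture("side")[170:270,260:370],(440,400),interpolation=2)
cv2.imwrite("pics/turn.png",np.hstack([a,b])[:, :800])
E
```

```text
t 5.80 p [571.2  39.5 117.7] yaw_y 73.28 tz [ 0.001  0.001 -1.   ] j6 -1.42 F [-1.2  4.2  4.6] M [0.72  0.233 0.065] grip 57.9 84.2
t 6.60 p [571.8  40.2 117.7] yaw_y 33.22 tz [ 0.003  0.002 -1.   ] j6 -0.72 F [3.  8.2 3.7] M [ 1.522 -0.424 -0.019] grip 58.3 84.4
```

```bash
python3 -m crank '[[[0,0,0,0,0,0.5,50],[0,0,0,0,0,0.5,50],[0,0,0,0,0,0.25,50],[0,0,0,0,0,0,50],[0,0,0,0,0,0,50],[0,0,0,0,0,0,50],[0,0,0,0,0,0,50],[0,0,0,0,0,0,50]]]' >/dev/null; python3 g.py
python3 -m crank '[[[0,0,0,0,0,0.5,50],[0,0,0,0,0,0.5,50],[0,0,0,0,0,0.5,50],[0,0,0,0,0,0.5,50],[0,0,0,0,0,0.5,50],[0,0,0,0,0,0,50],[0,0,0,0,0,0,50],[0,0,0,0,0,0,50]]]' >/dev/null; python3 g.py
```

```text
t 7.50 p [572.   40.3 117.8] yaw_y 23.27 tz [ 0.004  0.003 -1.   ] j6 -0.54 F [3.2 9.5 3.7] M [ 1.587 -0.584 -0.063] grip 58.0 84.5
t 8.30 p [572.4  40.4 117.8] yaw_y 3.26 tz [ 0.005  0.003 -1.   ] j6 -0.19 F [ 6.5 10.6  1.7] M [ 1.697 -1.072 -0.046] grip 57.9 84.9
```

View pics/turn.png

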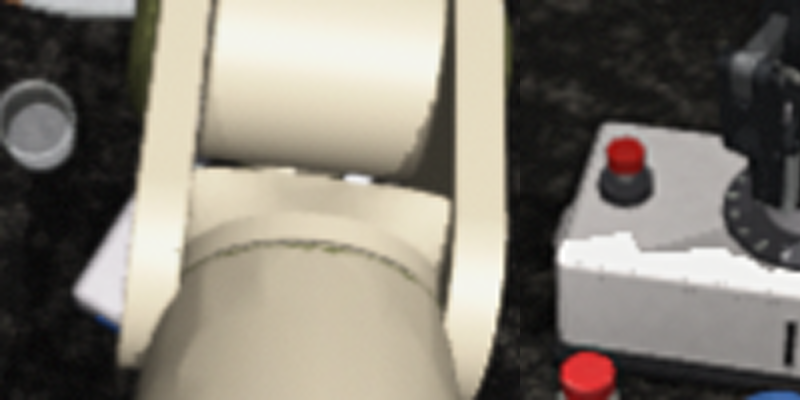

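The arm hides the ring from above; the side view shows the fingers at ring height and the pin and glassware undisturbed. At 90° there is no touch torque yet, so I'll continue in one-click steps.

```bash
python3 -m crank '[[[0,0,0,0,0,0.5,50],[0,0,0,0,0,0.5,50],[0,0,0,0,0,0.5,50],[0,0,0,0,0,0.5,50],[0,0,0,0,0,0.5,50],[0,0,0,0,0,0,50],[0,0,0,0,0,0,50],[0,0,0,0,0,0,50]]]' >/dev/null; python3 g.py
```

```text
t 9.10 p [572.8  40.3 117.8] yaw_y -16.59 tz [ 0.006  0.002 -1.   ] j6 0.15 F [ 7.3  9.1 -1. ] M [ 1.598 -1.513  1.035] grip 58.4 85.2
```

Torque is 1.03 N m, so the burrs touch. I'll ease back in small steps and read the slope to find the touch angle.

```bash
python3 -m crank '[[[0,0,0,0,0,-0.25,50],[0,0,0,0,0,-0.25,50],[0,0,0,0,0,0,50],[0,0,0,0,0,0,50],[0,0,0,0,0,0,50],[0,0,0,0,0,0,50],[0,0,0,0,0,0,50],[0,0,0,0,0,0,50]]]' >/dev/null; python3 g.py
python3 -m crank '[[[0,0,0,0,0,-0.25,50],[0,0,0,0,0,-0.25,50],[0,0,0,0,0,0,50],[0,0,0,0,0,0,50],[0,0,0,0,0,0,50],[0,0,0,0,0,0,50],[0,0,0,0,0,0,50],[0,0,0,0,0,0,50]]]' >/dev/null; python3 g.py
```

```text
t 9.90 p [572.7  40.3 117.8] yaw_y -12.61 tz [ 0.006  0.002 -1.   ] j6 0.08 F [7.1 9.8 0.6] M [ 1.643 -1.428  1.013] grip 58.3 85.3
t 10.70 p [572.6  40.3 117.8] yaw_y -8.64 tz [ 0.006  0.002 -1.   ] j6 0.01 F [6.6 9.5 0.8] M [ 1.657 -1.253  0.718] grip 58.3 85.3
```

```bash
python3 -m crank '[[[0,0,0,0,0,-0.25,50],[0,0,0,0,0,-0.25,50],[0,0,0,0,0,0,50],[0,0,0,0,0,0,50],[0,0,0,0,0,0,50],[0,0,0,0,0,0,50],[0,0,0,0,0,0,50],[0,0,0,0,0,0,50]]]' >/dev/null; python3 g.py
python3 -m crank '[[[0,0,0,0,0,-0.25,50],[0,0,0,0,0,-0.25,50],[0,0,0,0,0,0,50],[0,0,0,0,0,0,50],[0,0,0,0,0,0,50],[0,0,0,0,0,0,50],[0,0,0,0,0,0,50],[0,0,0,0,0,0,50]]]' >/dev/null; python3 g.py
python3 -m crank '[[[0,0,0,0,0,-0.25,50],[0,0,0,0,0,-0.25,50],[0,0,0,0,0,0,50],[0,0,0,0,0,0,50],[0,0,0,0,0,0,50],[0,0,0,0,0,0,50],[0,0,0,0,0,0,50],[0,0,0,0,0,0,50]]]' >/dev/null; python3 g.py
```

```text
t 11.50 p [572.6  40.4 117.8] yaw_y -4.67 tz [ 0.005  0.002 -1.   ] j6 -0.06 F [ 7.1 10.   1.2] M [ 1.744 -1.238  0.474] grip 58.3 85.4
t 12.30 p [572.5  40.4 117.8] yaw_y -0.70 tz [ 0.005  0.003 -1.   ] j6 -0.12 F [ 7.7 10.6  1. ] M [ 1.654 -1.166  0.247] grip 58.2 85.4
t 13.10 p [572.4  40.4 117.8] yaw_y 3.28 tz [ 0.005  0.003 -1.   ] j6 -0.19 F [ 5.5 10.7  1.4] M [ 1.699 -1.044  0.042] grip 58.0 85.4
```

Torque slopes 3.3 N m/rad and reaches zero near yaw +3.5°, which is the touch. I'll back off, sampling the first click to confirm the detent phase.

```bash
python3 -m crank '[[[0,0,0,0,0,-0.25,50],[0,0,0,0,0,-0.375,50],[0,0,0,0,0,0,50],[0,0,0,0,0,0,50],[0,0,0,0,0,0,50],[0,0,0,0,0,0,50],[0,0,0,0,0,0,50],[0,0,0,0,0,0,50]]]' >/dev/null; python3 g.py
python3 -m crank '[[[0,0,0,0,0,-0.25,50],[0,0,0,0,0,-0.375,50],[0,0,0,0,0,0,50],[0,0,0,0,0,0,50],[0,0,0,0,0,0,50],[0,0,0,0,0,0,50],[0,0,0,0,0,0,50],[0,0,0,0,0,0,50]]]' >/dev/null; python3 g.py
python3 -m crank '[[[0,0,0,0,0,-0.25,50],[0,0,0,0,0,-0.375,50],[0,0,0,0,0,0,50],[0,0,0,0,0,0,50],[0,0,0,0,0,0,50],[0,0,0,0,0,0,50],[0,0,0,0,0,0,50],[0,0,0,0,0,0,50]]]' >/dev/null; python3 g.py
python3 -m crank '[[[0,0,0,0,0,-0.25,50],[0,0,0,0,0,-0.375,50],[0,0,0,0,0,0,50],[0,0,0,0,0,0,50],[0,0,0,0,0,0,50],[0,0,0,0,0,0,50],[0,0,0,0,0,0,50],[0,0,0,0,0,0,50]]]' >/dev/null; python3 g.py
```

```text
t 13.90 p [572.3  40.4 117.8] yaw_y 8.29 tz [ 0.005  0.003 -1.   ] j6 -0.28 F [ 6.3 10.2  2.1] M [ 1.685 -0.902  0.025] grip 58.4 85.5
t 14.70 p [572.2  40.4 117.8] yaw_y 13.29 tz [ 0.004  0.003 -1.   ] j6 -0.37 F [ 4.6 10.3  2.6] M [ 1.696 -0.779  0.128] grip 57.6 85.5
t 15.50 p [572.1  40.3 117.8] yaw_y 18.28 tz [ 0.004  0.003 -1.   ] j6 -0.46 F [4.9 9.6 3.3] M [ 1.617 -0.753  0.038] grip 58.2 85.5
t 16.30 p [572.   40.3 117.8] yaw_y 23.28 tz [ 0.004  0.003 -1.   ] j6 -0.54 F [3.7 9.9 2.6] M [ 1.559 -0.633  0.132] grip 57.9 85.5
```

```bash
python3 -m crank '[[[0,0,0,0,0,-0.5,50],[0,0,0,0,0,-0.75,50],[0,0,0,0,0,-0.75,50],[0,0,0,0,0,-0.75,50],[0,0,0,0,0,-0.75,50],[0,0,0,0,0,-0.75,50],[0,0,0,0,0,-0.75,50],[0,0,0,0,0,0,50]]]' >/dev/null; python3 g.py
python3 -m crank '[[[0,0,0,0,0,-0.1,50],[0,0,0,0,0,0,50],[0,0,0,0,0,0,50],[0,0,0,0,0,0,50],[0,0,0,0,0,0,50],[0,0,0,0,0,0,50],[0,0,0,0,0,0,50],[0,0,0,0,0,0,50]]]' >/dev/null; python3 g.py
python3 - <<'E'
from h import *
cv2.imwrite("pics/s1.png",capture("side"))
E
python3 -m crank '[[[0,0,0,0,0,0,65],[0,0,0,0,0,0,75],[0,0,0,0,0,0,85],[0,0,0,0,0,0,85],[0,0,0,0,0,0,85],[0,0,0,0,0,0,85],[0,0,0,0,0,0,85],[0,0,0,0,0,0,85]]]' >/dev/null; python3 g.py 572.4 39.1 117
python3 - <<'E'
from h import *
b=capture("side");cv2.imwrite("pics/s2.png",b)
f=lambda i:cv2.resize(i[180:250,300:370],(400,400),interpolation=2)
cv2.imwrite("pics/rel.png",np.hstack([f(cv2.imread("pics/s1.png")),f(b)]))
E
```

```text
t 17.10 p [571.3  39.7 117.7] yaw_y 63.45 tz [ 0.002  0.001 -1.   ] j6 -1.24 F [-1.2  5.8  5.3] M [1.    0.114 0.048] grip 58.0 85.8
t 17.90 p [571.3  39.7 117.7] yaw_y 64.08 tz [ 0.002  0.001 -1.   ] j6 -1.26 F [-1.   6.1  5.8] M [0.953 0.088 0.081] grip 58.3 85.8
t 18.75 p [571.   38.7 116.7] yaw_y 64.07 tz [-0. -0. -1.] j6 -1.26 F [-1.  -0.3  0.6] M [-0.023  0.016 -0.034] grip 84.8 0.0
units [-0.043  0.04  -0.011]
```

View pics/rel.png

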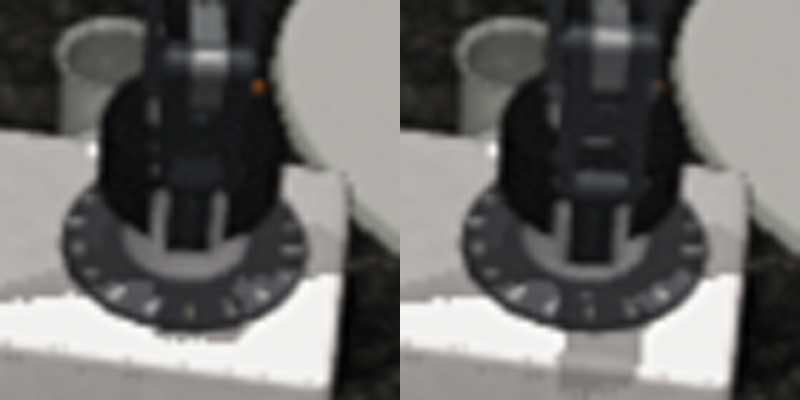

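The orange line end sits at (258,85) before the release and (260,85) after it, so the ring barely moved on letting go. I'll compute its angle.

```bash
python3 - <<'E'
from h import *
for u in(258,260):
  for z in (130,132):
    p=at("side",299.5+u*.175,179.5+85*.175,z);d=p-[572.4,39.1];print(p,np.linalg.norm(d),np.degrees(np.arctan2(*d[::-1])))
for x,y in((278,100),(268,92),(287,108)):
  p=at("top",(x+.5)/4-.5+245,(y+.5)/4-.5+150,132)-at("top",(313.5)/4-.5+245,129.5/4-.5+150,144);print(np.degrees(np.arctan2(*p[::-1])),np.linalg.norm(p))
E
```

```text
[601.08365693  48.28237175] 30.11757171532721 17.75119723009247
[599.74233399  46.0942569 ] 28.222736531947948 14.348754477122963
[601.69690696  48.0340231 ] 30.628834885339426 16.958961988647605
[600.35306168  45.84692972] 28.755777120509343 13.569735111197833
43.480560267917134 24.21092768472816
44.83218325789857 30.819425576308095
42.33677207398047 17.98488468095453
```

The ring's net turn is about 29° by camera and 29.2° by tool, so the grip hasn't slipped overall. The ring rests about 60° from the measured touch. Now I'll lift, move over the pin and shut the fingers.

```bash
python3 -m crank '[[[0,0,-0.2,0,0,0,85],[0,0,-0.5,0,0,0,85],[0,0,-0.5,0,0,0,85],[0,0,-0.5,0,0,0,85],[0,0,-0.5,0,0,0,85],[0,0,-0.3,0,0,0,85],[0,0,-0.2,0,0,0.9,85],[0,0,0,0,0,0,85]]]' >/dev/null; python3 g.py 496.2 88.2 140
```

```text
t 19.60 p [571.2  38.7 185.2] yaw_y 56.80 tz [ 0.001 -0.    -1.   ] j6 -1.13 F [-0.4  0.4  0.2] M [ 0.031 -0.017 -0.035] grip 85.1 0.0
units [3.598 0.012 1.803]
```

```bash
python3 -m crank '[[[0.5,0,0,0,0,0,40],[0.5,0,0,0,0,0,0],[0.5,0,0,0,0,0,0],[0.5,0,0,0,0,0,0],[0.5,0,0,0,0,0,0],[0.5,0,0,0,0,0,0],[0.5,0,0,0,0,0,0],[0.1,0,0,0,0,0,0]]]' 40 >/dev/null
python3 -m crank '[[[0,0,0.4,0,0,0,0],[0,0,0.4,0,0,0,0],[0,0,0.4,0,0,0,0],[0,0,0.4,0,0,0,0],[0,0,0.2,0,0,0,0],[0,0,0,0,0,0,0],[0,0,0,0,0,0,0],[0,0,0,0,0,0,0]]]' >/dev/null; python3 g.py 496.2 88.2 112
python3 - <<'E'
from h import *
b=capture("side");t=capture("top")
f=lambda i:cv2.resize(i,(400,400),interpolation=2)
cv2.imwrite("pics/pin.png",np.hstack([f(b[160:260,260:360]),f(t[145:245,255:355])]))
E
```

```text
t 21.20 p [495.9  87.9 139.6] yaw_y 56.87 tz [ 0.001 -0.    -1.   ] j6 -1.05 F [ 0.4 -0.3 -0.7] M [ 0.009  0.037 -0.046] grip 0.1 0.0
units [-0.002  0.018  1.106]
```

View pics/pin.png

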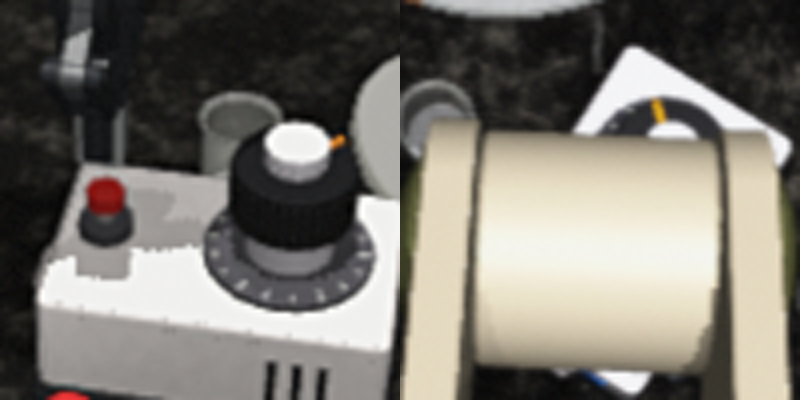

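The side crop shows the shut fingertips just above the pin head, which is at (105,190). The orange line is visible and the ring is undisturbed. I'll push the pin down slowly.

```bash
python3 -m crank '[[[0,0,0.3,0,0,0,0],[0,0,0.25,0,0,0,0],[0,0,0.1,0,0,0,0],[0,0,0.06,0,0,0,0],[0,0,0.06,0,0,0,0],[0,0,0.06,0,0,0,0],[0,0,0.06,0,0,0,0],[0,0,0.06,0,0,0,0]]]' >/dev/null; python3 g.py 496.2 88.2 112
python3 -m crank '[[[0,0,0.06,0,0,0,0],[0,0,0.05,0,0,0,0],[0,0,0.05,0,0,0,0],[0,0,0.03,0,0,0,0],[0,0,0,0,0,0,0],[0,0,0,0,0,0,0],[0,0,0,0,0,0,0],[0,0,0,0,0,0,0]]]' >/dev/null; python3 g.py 496.2 88.2 112
```

```text
t 22.10 p [495.6  87.9 115.5] yaw_y 56.88 tz [-0. -0. -1.] j6 -1.05 F [-3.5 -0.3  4.4] M [-0.024  0.487 -0.007] grip 0.0 2.0
units [-0.016  0.023  0.142]
t 22.90 p [495.7  88.  112.4] yaw_y 56.89 tz [ 0.001 -0.    -1.   ] j6 -1.05 F [-9.7 -0.1 21.8] M [-0.078  1.763 -0.011] grip 0.2 11.2
units [-0.013  0.02   0.015]
```

The 22 N reaction at tip height of about 93 mm means the pin has bottomed. I'll retreat and check.

```bash
python3 -m crank '[[[0,0,-0.2,0,0,0,0],[0,0,-0.6,0,0,0,0],[0,0,-0.8,0,0,0,0],[0,0,-0.8,0,0,0,0],[1,0,-0.8,0,0,0,0],[1,0,0,0,0,0,0],[1,0,0,0,0,0,0],[1,0,0,0,0,0,0]]]' >/dev/null
python3 -m crank '[[[1,0,0,0,0,0,0],[1,0,0,0,0,0,0],[1,0,0,0,0,0,0],[1,0,0,0,0,0,0],[0,0,0,0,0,0,0],[0,0,0,0,0,0,0],[0,0,0,0,0,0,0],[0,0,0,0,0,0,0]]]' >/dev/null; python3 g.py
python3 - <<'E'
from h import *
b=capture("side");t=capture("top");cv2.imwrite("pics/tf.png",t)
cv2.imwrite("pics/end.png",np.hstack([cv2.resize(b[175:275,260:360],(400,400),interpolation=2),cv2.resize(t[155:255,255:355],(400,400),interpolation=2)]))
E
```

```text
t 24.50 p [328.8 196.9 190.6] yaw_y 56.82 tz [ 0. -0. -1.] j6 -0.76 F [-1.1 -0.5 -0. ] M [-0.004  0.015 -0.018] grip -0.0 0.0
```

View pics/end.png

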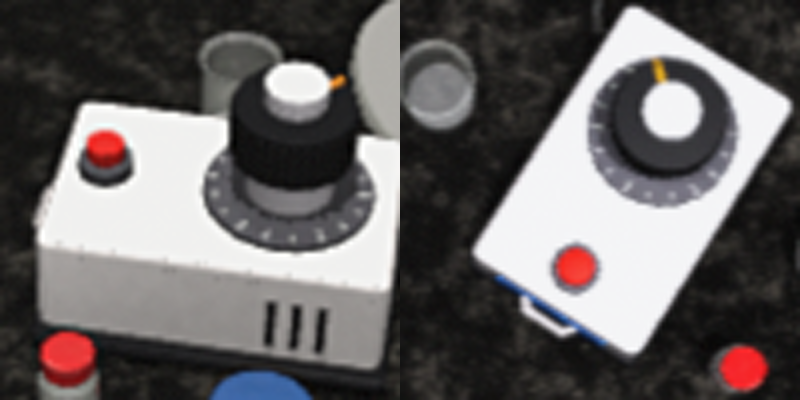

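The pin head has dropped onto its collar at (105,150), the glassware is in place, and the orange line points from (661,80) to (656,62). I'll compare its angle with the start.

```bash
python3 - <<'E'
from h import *
def ang(im,x0,y0):
    c=at("top",323.0,181.9,144)
    h=cv2.cvtColor(im,cv2.COLOR_BGR2HSV)[160:205,300:345].astype(int)
    w=np.where((h[...,0]>8)&(h[...,0]<30)&(h[...,1]>110),h[...,1]*h[...,2],0).astype(float)
    v,u=np.indices(w.shape);p=at("top",300+(u*w).sum()/w.sum(),160+(v*w).sum()/w.sum(),132)
    d=p-c;return (w>0).sum(),p,np.linalg.norm(d),np.degrees(np.arctan2(*d[::-1]))
for f in("top0","tf"):print(f,ang(cv2.imread(f"pics/{f}.png"),0,0))
E
```

```text
top0 (np.int64(17), array([588.59840057,  54.87898209]), np.float64(23.57248843917625), np.float64(44.21475528611913))
tf (np.int64(17), array([594.02093903,  44.46647506]), np.float64(23.11684037620288), np.float64(15.109549251588646))
```

```bash
python3 -c "
from rig import *
print(finish_job())"
```

```text
the job is handed in; nothing more can be done
None
```

I felt the burrs touch, backed the ring off 60° (three clicks) and let it go, then pushed the lock pin fully down. The glassware stayed in place and I handed the job in at about 24.6 s. I didn't re-grip to double-check the three clicks, and I pressed about 20° past the touch (about 1.0 N m), close to the 22° limit.

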